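Dock a glued turntable foot and pump the bench clamp onto it

ROBOT

A 6-joint arm with a two-finger parallel gripper is mounted at the origin on the work surface. World frame = base frame: x ahead of the robot, y to its left, z up, the work surface at z = 0. Lengths are in mm, angles in rad, forces in N, time in s.
With the tool pointing down it reaches from about 400 to 925 mm from the base axis. Payload 12.5 kg.
Tool frame: the origin (TCP) lies midway between the tips of the shut fingers; the grasp point (between the pads) lies 19 mm behind it (env.grip_depth is the distance from the TCP to the grasp point, in mm); z points along the fingers, y is the line along which they close (so a half turn about z gives the same grasp; the last joint's range is limited). The gripper opens to 95 mm and grips with 3 to 60 N. Pads are 20 mm wide; open, the fingers measure 119 mm over their backs; the gripper's body (75 mm by 180 mm) begins 59 mm behind the grasp point.
Start: joints at [-1.394, 0.491, 1.559, -0, 1.092, -0.106], TCP at [174.426, -600.185, 214.661] pointing down, gripper open.
Joint ranges: [-3.1, 3.1], [-0.84, 2.19], [0.05, 2.79], [-1.13, 4.28], [0.06, 2.93], [-2.69, 2.69]. Speed limits (rad/s): [2.22, 2.22, 2.79, 3.14, 3.14, 3.14].

INTERFACE

Orientations are given as [roll, pitch, yaw] about the fixed x, y, z axes, in that order (R = Rz(yaw) Ry(pitch) Rx(roll)).
In Python, from cell import monitor, viewer, order, env gives the robot as it stands.
- The arm moves only by the tool move_arm, never from a script. Its argument "moves" is one flat list of numbers, 4 for each row, row after row: the shift along the tool's x, y, z normalised to -1 to 1, where 1 is 0.15 m, then the turn about the tool's z normalised to -1 to 1, where 1 is pi/2 rad. A call has 1 to 10 rows; each row shifts and turns the commanded pose from where the row before left it, along the tool's axes as they then stand; what a row does not reach is not made up. A row lasts 1/8 s, in which the tool goes at most 62.5 mm and 10.7 degrees, less where a joint would pass 70% of its speed; a pose out of reach is approached as far as the arm can. A call with a number of a shift or a turn outside -1 to 1 is refused whole. A call with a gripper value outside its range is refused whole. "claw" is the finger opening in mm, from 0 to 95.1, set as the call begins (left out, the last holds). The fingers move at their own pace and stop on an object; the grip force is fixed at half the most. Time passes only in rows, so rows that do not move let the fingers close. It gives the time, the measured TCP pose, the force, the opening and the grip force at its end, in the units of the state.
- monitor.state(): the state, without advancing time (a new reading comes with each control period).
- viewer.read_camera(name): name is "scene" or "top"; returns the picture (384x512x3 uint8, red, green, blue); there is no depth.
- viewer.camera_info(name): a dict with "K" (3x3 intrinsics, pixels), "camera_from_world" (4x4, takes a point from world to camera coordinates). Camera axes: x right, y down, z forward; pixel columns grow to the right and rows downward; lengths in mm; the calibration is good to about 2 mm. A picture is of the moment at which its call begins. camera_info takes no time and is no camera call.
- order.job_done(): hands the job in; it is judged then, once.
The state is a dict: "t": time; "joints": joint angles; "qvel": joint speeds; "tau": joint torques, N m; "eef_pos": TCP position; "tcp_rot": TCP orientation; "ft_force": force on the tool from outside, world axes, zero at the start; "moment": the same for the moment, N m; "opening": opening from 0.0 (shut) to 1.0 (fully open); "grip_force": force on a finger pad.
Only numpy, scipy, OpenCV 4.12 (cv2) and the standard library are available. Lean on these libraries where they do the work, as an engineer would, in place of code of your own. Each camera call takes 0.05 s, during which the arm holds its last target. There are 200 camera calls.

TASK

Slide the silicone cartridge holder, with the freshly glued walnut turntable foot standing in it, along the crate top into the slotted dock of the bench clamp until it is fully home against the end stop. Then pump the clamp's ratchet trigger until the jaw's spring pad presses on the foot and is pushed in about half of its travel (not bottomed, that would crush the glue joint), and finish while still holding the trigger pushed there. Move the jaw with the trigger only, never by hand, keep the foot upright, and leave the other things on the crate where they are.

Things in the scene. Friction and masses are not known exactly. Their poses are not given: they have to be found in the camera images.
- tray_grip (a point): Centre of the grip fin (14 mm thick in x, 36 long in y, top 50 mm high) on the loose 200 g black silicone holder tray, 30 mm above its underside. Tray base 7 mm thick, 64 wide (x), 128 long (y), reaching 20 mm past this point on +y and 108 mm on -y, its leading end; the foot's recess is centred 78 mm towards -y. z up. It lies flat on the crate top: slide it.
- foot_center (a point): Centre of the walnut turntable foot: two glued halves, a block 40 x 40 x 46 mm high, about 90 g, loose, standing on the tray's base inside 5 mm high ledges with 2 mm play along the tray's y and 6 mm along its x.
- dock (a point): Dock centre, at crate-top level, of the screwed-down bench clamp. The tray slides in along dock -y between two rails (inner faces x = +-34.5 mm, 18.5 high, lips over the tray edge at 14 mm) from a flared mouth 63 mm out on +y to a stop at y = -30. Home: axes parallel, fin centre at x 0, y +78 mm. Jaw pushes along +x; behind it the housing (x -162 to -112, 60 mm high), then the trigger.
- anvil: Fixed jaw on the +x rail; its face stands at dock x = +24 mm (4 mm beyond a centred foot), 19 to 55 mm high, 44 mm wide. Origin and axes are the dock's.
- jaw (a joint): Advance of the moving jaw along dock +x, m: 0 fully back, end 0.080. With the pad relaxed its face is at dock x = -65 mm + this. The jaw stays by 3 N of friction, but if the trigger is let go under pressure it creeps back until the pad is pushed in under 2 mm: full pressure lasts only while the trigger is held.
- pad (a joint): How far the jaw's rubber-faced spring pad (36 x 28 mm) is pushed in towards the jaw head, m: 0 relaxed, 0.014 bottomed. Spring 1.6 N per mm: half travel (0.007) is about 11 N on the foot. 0.004 to 0.0105 is well clamped; beyond 0.0125 the joint is crushed.
- trigger (a joint): Trigger lever angle, rad: 0 at rest (leaning 0.2 back, to dock -x), 0.42 fully pushed to dock +x; a light spring returns it. 1 rad moves the pawl 40 mm; rack pitch 10 mm, so the pawl picks up the jaw after 0 to 0.25 rad of a stroke. A full stroke and full return advances the jaw 10 mm (the first one 0 to 16): 3 to 6 strokes are needed.
- trigger_back (a point): Centre of the rear face (away from the jaw) of the black trigger paddle, 44 mm wide (y), 9 thick, 56 tall; at rest 96 mm high and 207 mm from the dock centre along dock -x. Push it to dock +x, e.g. with closed fingertips from behind: 33 mm of travel about a pivot 79 mm below; 1 to 4 N free, about 9 N at half pad travel. The jaw's rod (up to 40 mm high) sticks out under it.
- stein: Bystander: glass beer stein with a handle on its +y side, 86 mm across without it, 140 mm high, loose. Origin under its centre.
- record_clamp: Bystander: chrome record clamp (stepped puck), 76 mm across, 46 mm high, loose. Origin under its centre.
- adapter: Bystander: plastic 45 adapter, flat ring 38 mm across, 8 mm high, loose. Origin under its centre.
- record_brush: Bystander: record brush, 28 x 100 x 28 mm high, loose. Origin under its centre.
- remote: Bystander: remote control, 150 x 44 x 16 mm high, loose. Origin under its centre.
Not all that is in view belongs to the job. Of the things like the part that bears tray_grip, leave any that is white; of the rest the smaller one is meant. Of the things shaped like the part that bears foot_center, the dark wooden one is meant.

How it is judged (in metres and radians):
On the way, in this order (a step that is already met when the one before it is completed fails the run):
1. the tray is fully home in the dock, flat and straight, with the foot standing in it, and the pad does not touch the foot yet (y of tray_grip in the frame of dock between 0.074 and 0.0825 m and x of tray_grip in the frame of dock between -0.006 and 0.006 m and z of tray_grip in the frame of dock below 0.036 m and angle between the y axis of tray_grip and the y axis of dock, either way round below 0.1 rad and angle between foot_center's own z axis and vertical below 0.1 rad and horizontal distance between foot_center and dock below 0.013 m and height (world z) of foot_center below 0.036 m and contact force between pad and foot below 0.5 N), for 0.2 s.
2. the jaw, advanced with the trigger, has brought its pad against the foot (y of tray_grip in the frame of dock between 0.074 and 0.0825 m and x of tray_grip in the frame of dock between -0.006 and 0.006 m and z of tray_grip in the frame of dock below 0.036 m and angle between the y axis of tray_grip and the y axis of dock, either way round below 0.1 rad and angle between foot_center's own z axis and vertical below 0.1 rad and horizontal distance between foot_center and dock below 0.013 m and height (world z) of foot_center below 0.036 m and contact force between pad and foot above 1 N), for 0.1 s.
At the end, for the whole second after the job is handed in: Robot still pushing the trigger (over 1 N); tray flat in the dock, home to 4 mm, straight to 0.1 rad; foot upright, within 13 mm of the dock centre, clamped between pad (over 5 N) and fixed jaw (over 2.5 N); pad pushed in 4 to 10.5 of 14 mm; at rest (y of tray_grip in the frame of dock between 0.074 and 0.0825 m and x of tray_grip in the frame of dock between -0.006 and 0.006 m and z of tray_grip in the frame of dock below 0.036 m and angle between the y axis of tray_grip and the y axis of dock, either way round below 0.1 rad and angle between foot_center's own z axis and vertical below 0.1 rad and horizontal distance between foot_center and dock below 0.013 m and height (world z) of foot_center below 0.036 m and value of joint pad between 0.004 and 0.0105 m and contact force between pad and foot above 5 N and contact force between anvil and foot above 2.5 N and contact force between any of the fingers, the arm and trigger above 1 N and linear speed of foot below 0.02 m/s); the arm keeps its last pose, push and grip.
It fails at once if the pad is pushed in more than 12.5 mm: the glue joint is crushed (value of joint pad above 0.0125 m).
It fails at once if the robot pushes the jaw or its pad directly (more than 2 N) (contact force between any of the fingers, the arm and jaw above 2 N).
It fails at once if the foot tips over (more than 0.35 rad) (angle between foot_center's own z axis and vertical above 0.35 rad).
It fails at once if a bystander is shifted by more than 25 mm (distance of any of stein, record_clamp, adapter, record_brush, remote from where it was at the start of the episode above 0.025 m).
It also fails if it takes over 72 s, if anything falls off the work surface, if the arm or the gripper's body presses on something with over 40 N, if the wrist force passes 120 N, or if a joint passes its speed limit or range.

## Working session

There is one attempt and no reset: what is moved stays moved. The work goes in short steps, Python scripts to look and compute and a tool call to move; the robot and the scene stay as the last step left them, time stands still between calls to the robot, and variables do not carry over. Pictures are saved under pics/ and viewed, at most 10 in all, crops included, and the job is handed in when it is done.

Besides the shell and the picture viewer there is one more tool, called after "Emit:" as name(argument=value, ...) on one line, values as JSON. move_arm: Moves the arm, as the interface text tells. Scaled input: -1 to 1 covers 0.15 m each way for a shift and pi/2 rad each way for a turn. Its arguments: {"type":"object","properties":{"moves":{"type":"array"},"claw":{"type":"number"}},"required":["moves"]}

```bash
mkdir -p pics; ls
python3 - <<'E'
from cell import monitor, viewer, order, env
import cv2
for n in("scene","top"):
    im=viewer.read_camera(n); cv2.imwrite(f"pics/{n}0.png",im[...,::-1])
    i=viewer.camera_info(n); print(n,i["K"],i["camera_from_world"])
print(monitor.state())
E
```

```text
pics
scene [[422.83821831   0.         264.18167206]
 [  0.         422.83821831 182.88276285]
 [  0.           0.           1.        ]] [[ 6.69938766e-01  7.42405383e-01  4.03708497e-03 -4.44124336e+02]
 [ 6.41489249e-01 -5.76118649e-01 -5.06536125e-01 -2.57211628e+02]
 [-3.73729306e-01  3.41937933e-01 -8.62209288e-01  1.47860582e+03]
 [ 0.00000000e+00  0.00000000e+00  0.00000000e+00  1.00000000e+00]]
top [[419.99085603   0.         256.78907071]
 [  0.         419.99085603 194.60994104]
 [  0.           0.           1.        ]] [[ 1.50833858e-02 -9.99882757e-01 -2.63903782e-03  9.88812382e+01]
 [-9.95069580e-01 -1.47519216e-02 -9.80760485e-02  5.39084018e+02]
 [ 9.80256189e-02  4.10534514e-03 -9.95175424e-01  1.25126449e+03]
 [ 0.00000000e+00  0.00000000e+00  0.00000000e+00  1.00000000e+00]]
{'t': 0.1, 'joints': array([-1.39359964e+00,  4.91492144e-01,  1.55939253e+00, -2.83433348e-05,
        1.09167466e+00, -1.05594301e-01]), 'qvel': array([ 2.83646657e-04, -8.21069693e-04, -1.53838283e-05, -7.75810456e-04,
        3.89464034e-04, -1.11382241e-03]), 'tau': array([ 1.54565427e-03, -6.13625407e+01, -2.58608437e+01,  6.93376805e-02,
        4.69661329e-02, -5.31255023e-05]), 'eef_pos': array([ 174.379317  , -599.9611832 ,  214.12322666]), 'tcp_rot': array([-3.14062871e+00, -7.68867636e-05,  2.82804034e-01]), 'ft_force': array([ 0.97513767, -0.35027151,  0.2287187 ]), 'moment': array([0.00380777, 0.0320652 , 0.0320398 ]), 'grip_force': 0.0, 'opening': 0.9980642686987353}
```

View pics/scene0.png

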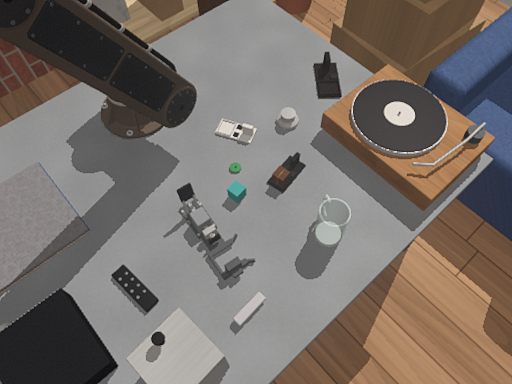

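View pics/top0.png

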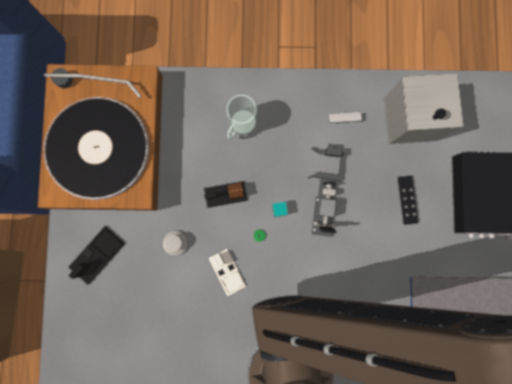

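The scene view shows the small black tray with the walnut foot at about (286,172), the clamp at (215,235) and its trigger at (186,192). In the top view the tray is at (226,193), the clamp at (328,185), and the teal decoy block at (280,209). I'll zoom in on both.

Run:
```python
import cv2,numpy as np
t=cv2.imread("pics/top0.png")[135:245,195:355]; s=cv2.imread("pics/scene0.png")[145:285,165:315]
cv2.imwrite("pics/tz.png",cv2.resize(t,None,fx=5,fy=5,interpolation=cv2.INTER_CUBIC))
cv2.imwrite("pics/sz.png",cv2.resize(s,None,fx=4,fy=4,interpolation=cv2.INTER_CUBIC))
```

```text
(no output)
```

View pics/tz.png

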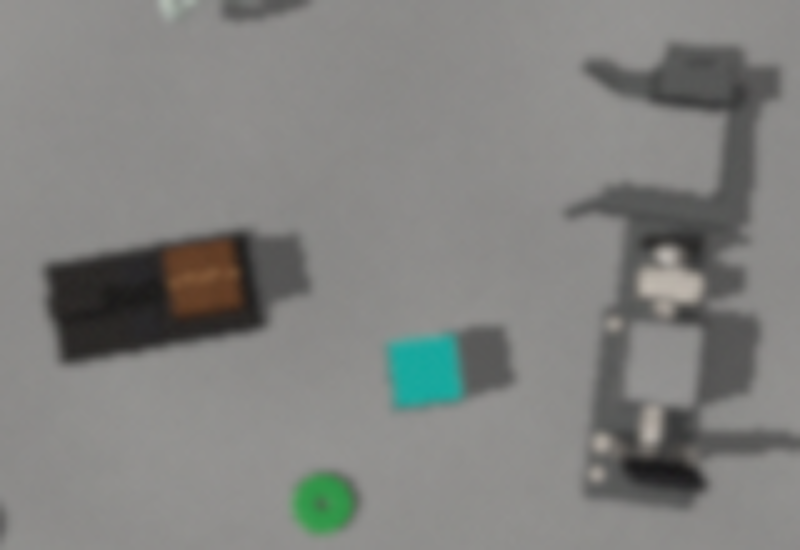

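View pics/sz.png

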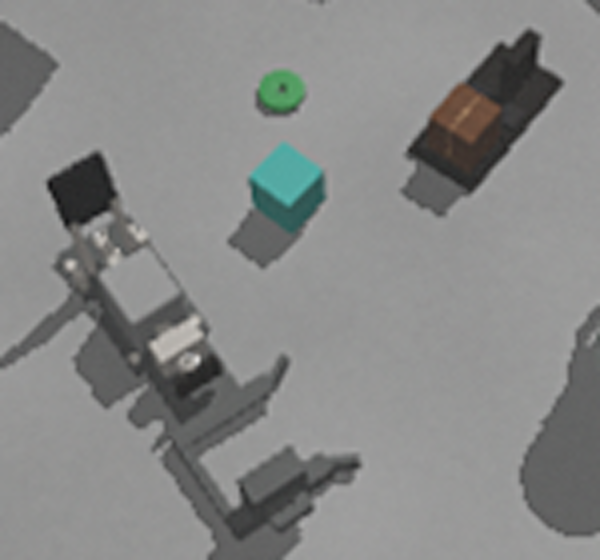

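```bash
cat > h.py <<'E'
import numpy as np,cv2
from cell import monitor, viewer, order, env
def cast(n,uv,z):
    i=viewer.camera_info(n);K=np.array(i["K"]);T=np.array(i["camera_from_world"])
    R=T[:3,:3];C=-R.T@T[:3,3]
    uv=np.atleast_2d(np.array(uv,float)); d=(R.T@np.linalg.inv(K)@np.c_[uv,np.ones(len(uv))].T).T
    return (C+d*((z-C[2])/d[:,2])[:,None])[:,:2]
def proj(n,P):
    i=viewer.camera_info(n);K=np.array(i["K"]);T=np.array(i["camera_from_world"])
    p=K@(T[:3,:3]@np.atleast_2d(P).T+T[:3,3:]);return (p[:2]/p[2]).T
tz=lambda p:np.array(p,float)/5-.4+[195,135]
sz=lambda p:np.array(p,float)/4-.375+[165,145]
E
python3 - <<'E'
from h import *
np.set_printoptions(precision=1,suppress=True)
t=cv2.imread("pics/top0.png"); s=cv2.imread("pics/scene0.png")
def pr(l,a): print(l,a.tolist() if 0 else a.round(1).ravel(), 'c',a.mean(0))
pr("house top",cast("top",tz([(628,322),(703,325),(697,405),(623,400)]),60))
pr("house sc",cast("scene",sz([(150,247),(180,287),(137,322),(100,278)]),60))
pr("anvil top edge z55 far pts",cast("top",tz([(668,45),(742,50),(738,92),(655,88)]),55))
pr("anvil sc z55",cast("scene",sz([(238,482),(292,447),(305,468),(250,503)]),55))
pr("rail near inner L,R z18.5",cast("top",tz([(622,190),(720,200)]),18.5))
pr("paddle sc top edge z123",cast("scene",sz([(47,185),(100,152)]),123))
pr("tray corners z7",cast("top",tz([(45,265),(248,232),(265,325),(62,362)]),7))
pr("foot top z53",cast("top",tz([(163,250),(238,238),(243,305),(172,318)]),53))
pr("foot sc",cast("scene",sz([(465,85),(500,108),(472,140),(432,115)]),53))
pr("teal top z46",cast("top",tz([(387,345),(458,336),(463,402),(395,409)]),46))
pr("fin sc z50",cast("scene",sz([(500,62),(530,30),(540,38)]),50))
# masks
for n,im in(("top",t),("scene",s)):
    h=cv2.cvtColor(im,cv2.COLOR_BGR2HSV); m=((h[...,0]<20)&(h[...,1]>90)).astype(np.uint8)
    if n=="top": m[:, :200]=0;m[:,255:]=0;m[:170]=0;m[215:]=0
    else: m[:150]=0;m[195:]=0;m[:,:265]=0;m[:,310:]=0
    c=max(cv2.findContours(m,0,1)[0],key=cv2.contourArea); r=cv2.minAreaRect(c);print(n,r)
    if n=="top":pr("foot mask",cast(n,cv2.boxPoints(r),53))
E
```

```text
house top [ 524.   -81.   522.9 -125.3  475.5 -121.7  477.8  -78.1] c [ 500.  -101.5]
house sc [ 483.   -79.   522.6  -82.8  523.8 -122.2  478.8 -120.8] c [ 502.1 -101.2]
anvil top edge z55 far pts [ 692.2 -105.7  689.8 -150.2  664.1 -147.7  665.8  -97.9] c [ 678.  -125.4]
anvil sc z55 [ 660.4 -142.9  665.7 -100.   683.  -103.1  677.  -146.2] c [ 671.5 -123. ]
rail near inner L,R z18.5 [ 609.2  -83.4  603.9 -143.6] c [ 606.6 -113.5]
paddle sc top edge z123 [ 427.9 -116.6  431.1  -73.3] c [429.5 -94.9]
tray corners z7 [558.8 272.  581.3 146.7 523.6 135.1 498.8 259.8] c [540.6 203.4]
foot top z53 [563.7 195.7 571.6 151.  531.4 147.3 523.  189.4] c [547.4 170.8]
foot sc [530.5 188.3 563.5 193.9 569.9 158.5 533.5 151.1] c [549.3 173. ]
teal top z46 [509.3  61.  515.3  18.6 475.9  15.3 471.1  55.8] c [492.9  37.6]
fin sc z50 [531.8 224.5 525.9 262.9 536.5 263.4] c [531.4 250.3]
top ((235.41891479492188, 190.51351928710938), (14.631509780883789, 15.45350456237793), 80.53767395019531)
foot mask [563.8 197.5 572.1 152.1 528.9 144.1 520.6 189.3] c [546.3 170.7]
scene ((281.0, 173.0), (13.567973136901855, 11.871976852416992), 32.0053825378418)
```

Run:
```python
from h import *
np.set_printoptions(precision=1,suppress=True)
t=cv2.imread("pics/top0.png"); s=cv2.imread("pics/scene0.png")
print(cast("top",[(241,108),(226,108),(257,108),(241,96)],140), cast("top",[(242,122),(243,134)],0))
print(cast("scene",[(335,212),(318,212),(351,212)],140),cast("scene",[(328,236),(328,246)],0))
a=np.hstack([cv2.resize(t[85:145,210:290],None,fx=5,fy=5),cv2.resize(s[185:255,300:370],None,fx=4.2857,fy=4.2857)[:300]])
cv2.imwrite("pics/st.png",a)
```

```text
[[771.9 154.8]
 [771.3 197.3]
 [772.6 109.6]
 [806.8 155.5]] [[770.  157.3]
 [731.4 153.4]]
[[771.1 154.9]
 [740.9 121.3]
 [799.5 186.5]] [[777.2 148.8]
 [798.8 126.1]]
```

View pics/st.png

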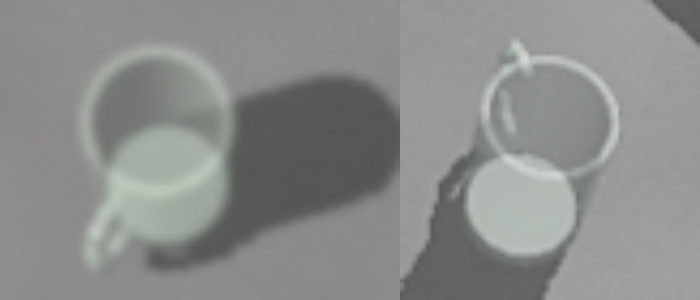

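The stein is centred at about (772,155) in both views, with its handle toward +y/−x, so I have to keep the gripper body clear of it. Next I'll plan the rows to above the fin.

```bash
cat >> h.py <<'E'
def plan(wps,start=None):
    """wps: (x,y,z,yaw,rows). Prints rows in tool units, tool pointing down."""
    s=monitor.state(); p=np.array(s["eef_pos"]); w=s["tcp_rot"][2]
    if start is not None: p,w=np.array(start[:3],float),start[3]
    out=[]
    for x,y,z,yw,n in wps:
        q=np.array([x,y,z],float)
        for k in range(n):
            d=(q-p)/(n-k); c,sn=np.cos(w),np.sin(w)
            r=np.round([(c*d[0]+sn*d[1])/150,(sn*d[0]-c*d[1])/150,-d[2]/150,-(yw-w)/(n-k)/(np.pi/2)],3)
            p=p+np.array([c*r[0]+sn*r[1],sn*r[0]-c*r[1],-r[2]])*150; w-=r[3]*np.pi/2
            out.append(r)
    for i in range(0,len(out),10): print(", ".join(f"{v:g}" for r in out[i:i+10] for v in r))
    print("end",p.round(1),round(w,3))
def st():
    s=monitor.state(); print(round(s["t"],2),s["eef_pos"].round(1),s["tcp_rot"].round(3),"F",s["ft_force"].round(1),"M",s["moment"].round(2),"open",round(s["opening"]*95.1,1),s["grip_force"])
E
python3 -c "
from h import *
plan([(330,-330,220,.6,6),(450,-90,210,1.3,6),(533,247,140,1.75,8)])"
```

```text
0.25, -0.24, -0.007, -0.034, 0.262, -0.226, -0.006, -0.034, 0.274, -0.212, -0.007, -0.033, 0.284, -0.197, -0.006, -0.034, 0.295, -0.182, -0.007, -0.033, 0.304, -0.166, -0.006, -0.034, 0.261, -0.145, 0.011, -0.074, 0.276, -0.114, 0.011, -0.074, 0.287, -0.081, 0.011, -0.074, 0.294, -0.047, 0.011, -0.075
0.297, -0.012, 0.011, -0.074, 0.297, 0.023, 0.011, -0.075, 0.289, -0.008, 0.058, -0.036, 0.289, 0.008, 0.058, -0.036, 0.288, 0.024, 0.059, -0.036, 0.287, 0.041, 0.058, -0.036, 0.284, 0.057, 0.059, -0.036, 0.28, 0.072, 0.058, -0.035, 0.275, 0.088, 0.059, -0.036, 0.27, 0.103, 0.058, -0.035
end [532.9 246.9 140. ] 1.75
```

Emit:
move_arm(moves=[0.25, -0.24, -0.007, -0.034, 0.262, -0.226, -0.006, -0.034, 0.274, -0.212, -0.007, -0.033, 0.284, -0.197, -0.006, -0.034, 0.295, -0.182, -0.007, -0.033, 0.304, -0.166, -0.006, -0.034, 0.261, -0.145, 0.011, -0.074, 0.276, -0.114, 0.011, -0.074, 0.287, -0.081, 0.011, -0.074, 0.294, -0.047, 0.011, -0.075], claw=95)

```text
t: 1.35
eef_pos: [410.5, -168.7, 213.8]
tcp_rot: [3.142, 0.0, 1.07]
ft_force: [0.5, -0.2, -0.7]
opening: 0.997
grip_force: 0.0
```

Emit:
move_arm(moves=[0.297, -0.012, 0.011, -0.074, 0.297, 0.023, 0.011, -0.075, 0.289, -0.008, 0.058, -0.036, 0.289, 0.008, 0.058, -0.036, 0.288, 0.024, 0.059, -0.036, 0.287, 0.041, 0.058, -0.036, 0.284, 0.057, 0.059, -0.036, 0.28, 0.072, 0.058, -0.035, 0.275, 0.088, 0.059, -0.036, 0.27, 0.103, 0.058, -0.035])

```text
t: 2.6
eef_pos: [533.1, 248.1, 139.9]
tcp_rot: [-3.141, 0.0, 1.752]
ft_force: [0.7, -1.0, 0.4]
opening: 1.0
grip_force: 0.0
```

```bash
python3 -c "
from h import *
st()
plan([(533,247,140,1.75,2),(533,247,60,1.75,3),(533,247,22,1.75,3)])
s=viewer.read_camera('scene')[...,::-1];t=viewer.read_camera('top')[...,::-1]
a=np.hstack([cv2.resize(s[110:230,240:340],None,fx=4,fy=4),cv2.resize(t[130:250,190:290],None,fx=4,fy=4)])
cv2.imwrite('pics/a1.png',a)"
```

```text
2.6 [533.1 248.1 139.9] [-3.141  0.     1.752] F [ 0.7 -1.   0.4] M [ 0.01 -0.15  0.05] open 95.1 0.0
-0.004, -0.001, -0, 0.001, -0.003, -0.001, -0, 0, -0, 0, 0.178, 0, -0, 0, 0.177, 0, -0, 0, 0.178, 0, -0, 0, 0.084, 0, -0, 0, 0.085, 0, -0, 0, 0.084, 0
end [533.  247.1  22. ] 1.75
```

View pics/a1.png

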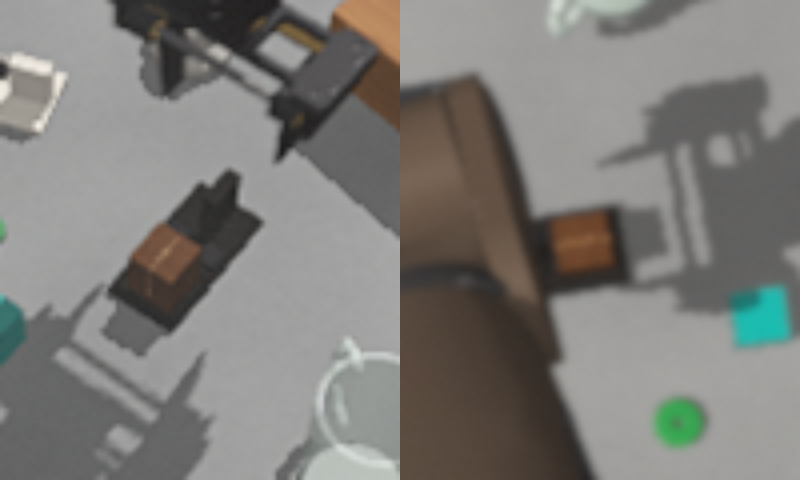

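Both gripper fingers straddle the fin line, and the tray and foot have not moved. I'm descending to grip the fin.

Emit:
move_arm(moves=[-0.007, -0.001, 0.178, 0, 0, 0, 0.178, 0, 0, 0, 0.178, 0, 0, 0, 0.084, 0, 0, 0, 0.084, 0, 0, 0, 0.084, 0, 0, 0, 0, 0])

```text
t: 3.58
eef_pos: [532.8, 245.5, 22.0]
tcp_rot: [-3.141, 0.0, 1.75]
ft_force: [-0.5, -0.2, 0.1]
opening: 1.002
grip_force: 0.0
```

Emit:
move_arm(moves=[0, 0, 0, 0, 0, 0, 0, 0, 0, 0, 0, 0, 0, 0, 0, 0, 0, 0, 0, 0, 0, 0, 0, 0, 0, 0, 0, 0, 0, 0, 0, 0], claw=0)

```text
t: 4.58
eef_pos: [533.0, 245.6, 22.6]
tcp_rot: [-3.142, 0.0, 1.75]
ft_force: [-0.3, -0.2, 0.4]
opening: 0.212
grip_force: 0.0
```

```bash
python3 -c "
from h import *
st()
s=monitor.state(); z=s['eef_pos'][2]
plan([(590,170,z,1.456,12),(657,82,z,1.456,12)])"
```

```text
4.58 [533.  245.6  22.6] [-3.142  0.     1.75 ] F [-0.3 -0.2  0.4] M [-0.06 -0.11  0.06] open 20.1 0.0
-0.047, 0.024, -0, 0.016, -0.046, 0.025, -0, 0.016, -0.046, 0.026, -0, 0.016, -0.045, 0.027, -0, 0.015, -0.044, 0.028, -0, 0.016, -0.044, 0.029, -0, 0.015, -0.043, 0.03, -0, 0.016, -0.042, 0.031, -0, 0.015, -0.042, 0.033, -0, 0.016, -0.041, 0.033, -0, 0.015
-0.04, 0.035, -0, 0.016, -0.038, 0.035, -0, 0.015, -0.044, 0.043, -0, 0, -0.044, 0.043, -0, 0, -0.044, 0.043, -0, 0, -0.044, 0.042, -0, 0, -0.045, 0.043, -0, 0, -0.044, 0.042, -0, 0, -0.045, 0.043, -0, 0, -0.044, 0.042, -0, 0
-0.045, 0.043, -0, 0, -0.044, 0.042, -0, 0, -0.045, 0.043, -0, 0, -0.044, 0.042, -0, 0
end [657.   82.   22.6] 1.456
```

Fingers are still closing, so I'll wait.

Emit:
move_arm(moves=[0, 0, 0, 0, 0, 0, 0, 0, 0, 0, 0, 0])

```text
t: 4.95
eef_pos: [533.0, 245.6, 22.6]
tcp_rot: [-3.141, 0.0, 1.75]
ft_force: [-0.9, 0.2, 0.2]
opening: 0.146
grip_force: 30.0
```

Emit:
move_arm(moves=[-0.047, 0.024, 0, 0.016, -0.046, 0.025, 0, 0.016, -0.046, 0.026, 0, 0.016, -0.045, 0.027, 0, 0.015, -0.044, 0.028, 0, 0.016, -0.044, 0.029, 0, 0.015, -0.043, 0.03, 0, 0.016, -0.042, 0.031, 0, 0.015, -0.042, 0.033, 0, 0.016, -0.041, 0.033, 0, 0.015])

```text
t: 6.2
eef_pos: [580.8, 182.1, 22.6]
tcp_rot: [3.142, 0.0, 1.503]
ft_force: [-0.2, 2.3, -0.1]
opening: 0.139
grip_force: 30.0
```

Emit:
move_arm(moves=[-0.04, 0.035, 0, 0.016, -0.038, 0.035, 0, 0.015, -0.044, 0.043, 0, 0, -0.044, 0.043, 0, 0, -0.044, 0.043, 0, 0, -0.044, 0.042, 0, 0, -0.045, 0.043, 0, 0, -0.044, 0.042, 0, 0, -0.045, 0.043, 0, 0, -0.044, 0.042, 0, 0])

```text
t: 7.45
eef_pos: [635.1, 110.9, 22.6]
tcp_rot: [-3.142, 0.0, 1.456]
ft_force: [-1.0, 0.7, -1.5]
opening: 0.145
grip_force: 30.0
```

Emit:
move_arm(moves=[-0.045, 0.043, 0, 0, -0.044, 0.042, 0, 0, -0.045, 0.043, 0, 0, -0.044, 0.042, 0, 0, 0, 0, 0, 0, 0, 0, 0, 0])

```text
t: 8.2
eef_pos: [657.1, 81.9, 22.6]
tcp_rot: [3.141, 0.0, 1.456]
ft_force: [1.1, -0.5, -1.0]
opening: 0.142
grip_force: 30.0
```

```bash
python3 -c "
from h import *
st()
s=viewer.read_camera('scene')[...,::-1];t=viewer.read_camera('top')[...,::-1]
cv2.imwrite('pics/s2.png',s);cv2.imwrite('pics/t2.png',t)
a=np.hstack([cv2.resize(s[140:290,170:270],None,fx=4,fy=4),cv2.resize(t[130:280,250:350],None,fx=4,fy=4)])
cv2.imwrite('pics/a2.png',a)"
```

```text
8.2 [657.1  81.9  22.6] [3.141 0.    1.456] F [ 1.1 -0.5 -1. ] M [-0.12 -0.16  0.03] open 13.5 29.99862939119339
```

View pics/a2.png

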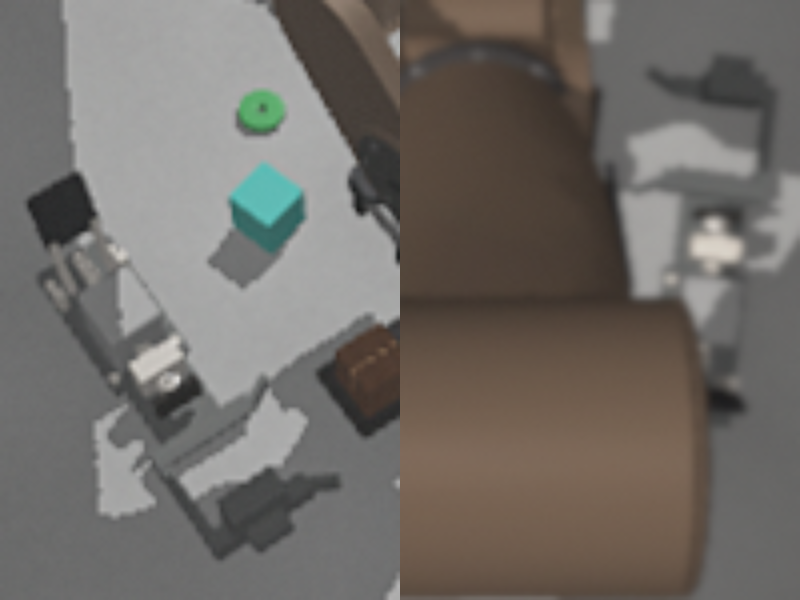

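The foot is still upright in the tray, whose leading end is just outside the flared mouth: near tip at crop (265,380), far tip at (335,482). I'll check the lateral alignment.

Run:
```python
from h import *
np.set_printoptions(precision=1,suppress=True)
f=lambda p:np.array(p,float)/4-.375+[170,140]
D=np.array([638.5,-118.5]); a=-.115; R=np.array([[np.cos(a),-np.sin(a)],[np.sin(a),np.cos(a)]])
def q(l,p,z,n="scene"): w=cast(n,p,z); print(l,w.tolist() and w.round(1).ravel(),"dock",((w-D)@R).round(1).ravel())
q("flare tips",f([(265,380),(337,482)]),18.5)
q("tray lead corners",f([(320,375),(365,435)]),7)
g=lambda p:np.array(p,float)/4-.375+[250,130]
q("top flare",g([(608,168),(650,72)]),18.5,"top")
q("t0 flare",tz([(570,213),(588,66)]),18.5,"top")
q("housing",tz([(663.5,363)]),60,"top"); q("anvil edge",tz([(738,92),(655,88)]),55,"top");q("anv sc",sz([(238,482),(292,447)]),55)
# where model of dock projects, to compare: corners
s=monitor.state(); F=s["eef_pos"][:2]; print("fin in dock",(F-D)@R)
```

```text
flare tips [600.2 -53.5 692.8 -65.8] dock [-45.5  60.2  47.9  58.5]
tray lead corners [619.8 -18.4 676.5 -25. ] dock [-30.1  97.3  27.   97.2]
top flare [ 616.  -337.4  691.5 -371.3] dock [   2.8 -220.1   81.6 -245. ]
t0 flare [594.5 -51.5 686.5 -62.3] dock [-51.4  61.5  41.2  61.3]
housing [ 500. -102.] dock [-139.5    0.5]
anvil edge [ 664.1 -147.7  665.8  -97.9] dock [ 28.8 -26.1  24.7  23.6]
anv sc [ 660.4 -142.9  665.7 -100. ] dock [ 24.5 -21.7  24.9  21.5]
fin in dock [ -4.7 201.4]
```

Emit:
move_arm(moves=[-0.03, 0.01, 0, 0, -0.04, 0.01, 0, 0, -0.04, 0, 0, 0, -0.04, 0, 0, 0, -0.04, 0, 0, 0, -0.04, 0, 0, 0, -0.04, 0, 0, 0])

```text
t: 9.18
eef_pos: [655.3, 41.0, 22.6]
tcp_rot: [-3.142, 0.0, 1.456]
ft_force: [0.9, 0.3, -1.6]
opening: 0.148
grip_force: 30.0
```

```bash
python3 -c "
from h import *
st()"
```

```text
9.18 [655.3  41.   22.6] [-3.142  0.     1.456] F [ 0.9  0.3 -1.6] M [ 0.21 -0.13 -0.  ] open 14.1 29.99934285879135
```

Emit:
move_arm(moves=[-0.03, 0, 0, 0, -0.03, 0, 0, 0, -0.03, 0, 0, 0, -0.03, 0, 0, 0])

```text
t: 9.68
eef_pos: [653.3, 23.3, 22.6]
tcp_rot: [3.142, 0.0, 1.456]
ft_force: [0.8, 1.0, -1.6]
opening: 0.146
grip_force: 30.0
```

Emit:
move_arm(moves=[-0.03, 0, 0, 0, -0.03, 0, 0, 0, -0.03, 0, 0, 0, -0.03, 0, 0, 0])

```text
t: 10.18
eef_pos: [651.2, 5.4, 22.6]
tcp_rot: [3.142, 0.0, 1.456]
ft_force: [-0.5, 1.2, -1.2]
opening: 0.143
grip_force: 30.0
```

```bash
python3 -c "
from h import *
st()"
```

```text
10.18 [651.2   5.4  22.6] [3.142 0.    1.456] F [-0.5  1.2 -1.2] M [ 0.13 -0.06 -0.05] open 13.6 29.999206960201263
```

Emit:
move_arm(moves=[-0.03, 0, 0, 0, -0.03, 0, 0, 0, -0.03, 0, 0, 0, -0.03, 0, 0, 0])

```text
t: 10.68
eef_pos: [649.1, -12.5, 22.6]
tcp_rot: [-3.142, 0.0, 1.456]
ft_force: [0.8, 1.0, -1.3]
opening: 0.152
grip_force: 30.0
```

Emit:
move_arm(moves=[-0.03, 0, 0, 0, -0.03, 0, 0, 0, -0.03, 0, 0, 0, -0.02, 0, 0, 0])

```text
t: 11.18
eef_pos: [647.2, -28.9, 22.6]
tcp_rot: [-3.142, 0.0, 1.456]
ft_force: [0.5, 0.4, -0.8]
opening: 0.146
grip_force: 30.0
```

```bash
python3 -c "
from h import *
st()"
```

```text
11.18 [647.2 -28.9  22.6] [-3.142  0.     1.456] F [ 0.5  0.4 -0.8] M [ 0.15 -0.08 -0.05] open 13.8 29.999156892299652
```

Predicted remaining travel is about 12 mm. I'll go slowly in small steps until the stop pushes back.

Emit:
move_arm(moves=[-0.015, 0, 0, 0, -0.015, 0, 0, 0, -0.01, 0, 0, 0, -0.01, 0, 0, 0, 0, 0, 0, 0])

```text
t: 11.8
eef_pos: [646.4, -36.2, 22.6]
tcp_rot: [3.142, 0.0, 1.456]
ft_force: [0.8, 0.3, -1.7]
opening: 0.143
grip_force: 30.0
```

Emit:
move_arm(moves=[-0.01, 0, 0, 0, -0.01, 0, 0, 0, 0, 0, 0, 0])

```text
t: 12.18
eef_pos: [646.0, -39.2, 22.6]
tcp_rot: [3.142, 0.0, 1.456]
ft_force: [-0.0, -1.5, -1.6]
opening: 0.147
grip_force: 30.0
```

Emit:
move_arm(moves=[-0.01, 0, 0, 0, -0.01, 0, 0, 0, 0, 0, 0, 0])

```text
t: 12.55
eef_pos: [645.7, -42.2, 22.6]
tcp_rot: [-3.142, 0.0, 1.456]
ft_force: [0.2, -0.0, -1.6]
opening: 0.149
grip_force: 30.0
```

Emit:
move_arm(moves=[-0.01, 0, 0, 0, -0.01, 0, 0, 0, 0, 0, 0, 0])

```text
t: 12.92
eef_pos: [645.6, -43.5, 22.9]
tcp_rot: [3.141, -0.002, 1.456]
ft_force: [1.1, 11.2, -0.0]
opening: 0.145
grip_force: 30.0
```

Emit:
move_arm(moves=[-0.01, 0, 0, 0, -0.005, 0, 0, 0, 0, 0, 0, 0])

```text
t: 13.3
eef_pos: [645.6, -43.7, 23.2]
tcp_rot: [3.141, -0.004, 1.456]
ft_force: [3.4, 24.8, 3.7]
opening: 0.148
grip_force: 30.0
```

The tray is home: the stop pushes back with about 25 N. I'll ease off, release, rise, and plan the way round behind the trigger.

Emit:
move_arm(moves=[0.012, 0, 0, 0, 0, 0, 0, 0])

```text
t: 13.55
eef_pos: [645.6, -43.5, 22.9]
tcp_rot: [3.141, -0.002, 1.456]
ft_force: [2.1, 13.6, 1.5]
opening: 0.146
grip_force: 30.0
```

Emit:
move_arm(moves=[0, 0, 0, 0, 0, 0, 0, 0, 0, 0, 0, 0, 0, 0, 0, 0], claw=38)

```text
t: 14.05
eef_pos: [645.3, -45.7, 22.6]
tcp_rot: [3.142, 0.0, 1.456]
ft_force: [-1.0, -0.7, -1.1]
opening: 0.396
grip_force: 0.0
```

Emit:
move_arm(moves=[0, 0, -0.1, 0, 0, 0, -0.2, 0, 0, 0, -0.3, 0, 0, 0, -0.3, 0, 0, 0, -0.15, 0])

```text
t: 14.68
eef_pos: [645.9, -45.6, 184.0]
tcp_rot: [3.137, 0.0, 1.456]
ft_force: [0.0, 0.1, -0.2]
opening: 0.401
grip_force: 0.0
```

```bash
python3 -c "
from h import *
st()
plan([(400,-91.5,180,-.115,10),(400,-91.5,100,-.115,4)])"
```

```text
14.68 [645.9 -45.6 184. ] [3.137 0.    1.456] F [ 0.   0.1 -0.2] M [-0.03 -0.1   0.02] open 38.2 0.0
-0.049, -0.159, 0.003, 0.1, -0.074, -0.15, 0.003, 0.1, -0.096, -0.136, 0.003, 0.1, -0.116, -0.12, 0.003, 0.1, -0.133, -0.1, 0.002, 0.1, -0.148, -0.078, 0.003, 0.1, -0.158, -0.054, 0.002, 0.1, -0.164, -0.029, 0.003, 0.1, -0.167, -0.002, 0.002, 0.1, -0.165, 0.024, 0.003, 0.1
0, -0, 0.133, 0, 0, -0, 0.133, 0, 0, -0, 0.134, 0, 0, -0, 0.133, 0
end [400.  -91.6 100. ] -0.115
```

Emit:
move_arm(moves=[-0.049, -0.159, 0.003, 0.1, -0.074, -0.15, 0.003, 0.1, -0.096, -0.136, 0.003, 0.1, -0.116, -0.12, 0.003, 0.1, -0.133, -0.1, 0.002, 0.1, -0.148, -0.078, 0.003, 0.1, -0.158, -0.054, 0.002, 0.1, -0.164, -0.029, 0.003, 0.1, -0.167, -0.002, 0.002, 0.1, -0.165, 0.024, 0.003, 0.1], claw=0)

```text
t: 15.92
eef_pos: [398.7, -91.6, 177.0]
tcp_rot: [3.141, -0.001, -0.12]
ft_force: [-0.1, 0.2, -0.8]
opening: 0.008
grip_force: 0.0
```

```bash
python3 -c "
from h import *
st()
plan([(400,-91.5,96,-.115,5)])
s=viewer.read_camera('scene')[...,::-1];t=viewer.read_camera('top')[...,::-1]
cv2.imwrite('pics/s3.png',s);cv2.imwrite('pics/t3.png',t)
a=np.hstack([cv2.resize(s[140:290,165:265],None,fx=4,fy=4),cv2.resize(t[130:280,265:365],None,fx=4,fy=4)])
cv2.imwrite('pics/a3.png',a)"
```

```text
15.93 [398.7 -91.6 177. ] [ 3.141e+00 -1.000e-03 -1.200e-01] F [-0.1  0.2 -0.8] M [ 0.03 -0.02 -0.  ] open 0.8 0.0
0.002, -0, 0.108, -0.001, 0.002, -0, 0.108, -0.001, 0.001, -0, 0.108, -0, 0.002, -0.001, 0.108, -0.001, 0.001, -0, 0.108, -0
end [399.9 -91.6  96. ] -0.115
```

View pics/a3.png

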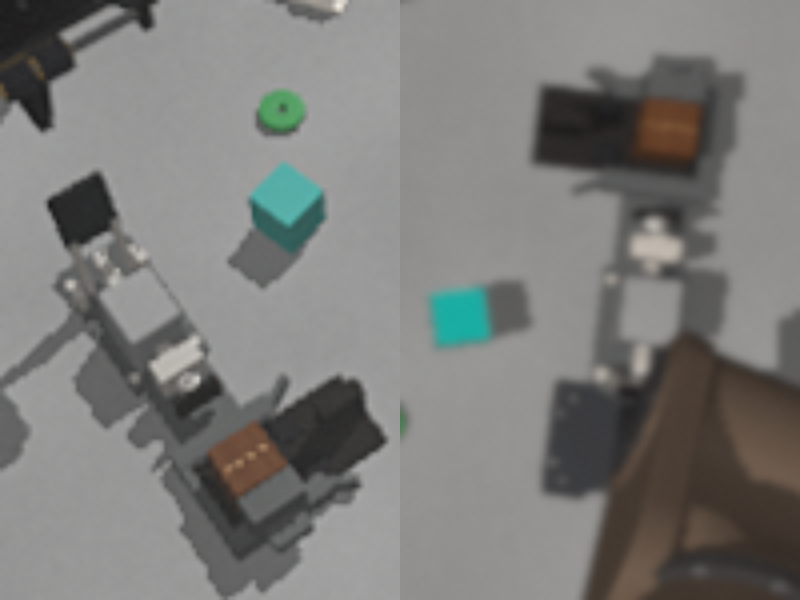

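The tray is seated in the dock with the foot upright beside the anvil, and the closed fingers are behind the trigger. The pale jaw head sits at crop (178,360), so its centroid can track the jaw advance.

```bash
cat >> h.py <<'E'
D=np.array([638.,-119.]); A=-.118; RD=np.array([[np.cos(A),-np.sin(A)],[np.sin(A),np.cos(A)]])
def foot():
    t=viewer.read_camera("top")[...,::-1]; h=cv2.cvtColor(np.ascontiguousarray(t),cv2.COLOR_BGR2HSV)
    m=((h[...,0]<20)&(h[...,1]>90)).astype(np.uint8); k=np.zeros_like(m);k[140:180,315:350]=1
    c=max(cv2.findContours(m*k,0,1)[0],key=cv2.contourArea); r=cv2.minAreaRect(c)
    print("foot",(cast("top",[r[0]],53)-D)@RD,r[1:])
def jaw():
    s=viewer.read_camera("scene").astype(float)
    sub=s[215:270,185:245]; m=(sub.min(2)>165).astype(np.uint8)
    n,l,stt,c=cv2.connectedComponentsWithStats(m); 
    o=[]
    for i in range(1,n):
        if stt[i,4]>12: o.append((int(stt[i,4]),((cast("scene",[c[i]+[185,215]],37)-D)@RD).round(1).ravel().tolist()))
    print("jaw",o)
E
python3 -c "
from h import *
foot();jaw()"
```

```text
foot [[-3.46338952  4.2374179 ]] ((15.0, 16.0), 90.0)
jaw [(62, [-96.3, 2.7])]
```

Emit:
move_arm(moves=[0.002, 0, 0.108, -0.001, 0.002, 0, 0.108, -0.001, 0.001, 0, 0.108, 0, 0.002, 0, 0.108, -0.001, 0.001, 0, 0.108, 0, 0, 0, 0, 0])

```text
t: 16.88
eef_pos: [401.1, -91.4, 94.5]
tcp_rot: [-3.141, 0.001, -0.107]
ft_force: [0.3, -0.5, -0.2]
opening: 0.004
grip_force: 0.0
```

```bash
python3 -c "
from h import *
st();jaw()"
```

```text
16.88 [401.1 -91.4  94.5] [-3.141e+00  1.000e-03 -1.070e-01] F [ 0.3 -0.5 -0.2] M [0.01 0.02 0.01] open 0.4 0.0
jaw [(64, [-96.6, 2.8])]
```

Emit:
move_arm(moves=[0.03, 0, 0, 0, 0.03, 0, 0, 0, 0.03, 0, 0, 0, 0.03, 0, 0, 0, 0, 0, 0, 0])

```text
t: 17.55
eef_pos: [418.6, -93.5, 95.1]
tcp_rot: [3.142, 0.0, -0.11]
ft_force: [-1.4, 0.8, 1.1]
opening: 0.002
grip_force: 0.9
```

Emit:
move_arm(moves=[0.03, 0, 0, 0, 0.03, 0, 0, 0, 0, 0, 0, 0])

```text
t: 17.92
eef_pos: [427.8, -94.6, 95.0]
tcp_rot: [3.141, -0.0, -0.11]
ft_force: [-1.5, 0.5, 1.2]
opening: 0.006
grip_force: 0.9
```

Emit:
move_arm(moves=[0.03, 0, 0, 0, 0.03, 0, 0, 0, 0, 0, 0, 0])

```text
t: 18.3
eef_pos: [436.7, -95.6, 95.0]
tcp_rot: [3.142, -0.0, -0.11]
ft_force: [-3.1, -0.5, 1.9]
opening: 0.006
grip_force: 1.2
```

```bash
python3 -c "
from h import *
st();jaw()"
```

```text
18.3 [436.7 -95.6  95. ] [ 3.142 -0.    -0.11 ] F [-3.1 -0.5  1.9] M [ 0.09  0.42 -0.01] open 0.6 1.1933255195617676
jaw [(72, [-88.5, 1.8])]
```

Emit:
move_arm(moves=[0.03, 0, 0, 0, 0.03, 0, 0, 0, 0, 0, 0, 0])

```text
t: 18.73
eef_pos: [445.5, -96.5, 94.9]
tcp_rot: [3.142, 0.0, -0.11]
ft_force: [-3.2, 0.1, -1.4]
opening: 0.001
grip_force: 1.4
```

Emit:
move_arm(moves=[0.02, 0, 0, 0, 0.015, 0, 0, 0, 0, 0, 0, 0])

```text
t: 19.1
eef_pos: [450.6, -97.0, 95.0]
tcp_rot: [-3.142, 0.0, -0.11]
ft_force: [-3.9, 0.1, -1.5]
opening: 0.004
grip_force: 1.7
```

```bash
python3 -c "
from h import *
st();jaw()"
```

```text
19.1 [450.6 -97.   95. ] [-3.142  0.    -0.11 ] F [-3.9  0.1 -1.5] M [ 0.12  0.83 -0.03] open 0.4 1.7305760046292562
jaw [(81, [-82.9, 2.2])]
```

Emit:
move_arm(moves=[0.015, 0, 0, 0, 0, 0, 0, 0])

```text
t: 19.4
eef_pos: [451.0, -96.9, 94.8]
tcp_rot: [-3.141, 0.004, -0.11]
ft_force: [-11.4, -0.7, 1.6]
opening: 0.002
grip_force: 5.8
```

Emit:
move_arm(moves=[0.015, 0, 0, 0, 0, 0, 0, 0])

```text
t: 19.65
eef_pos: [451.4, -96.9, 94.6]
tcp_rot: [-3.141, 0.008, -0.109]
ft_force: [-21.2, -2.0, 7.7]
opening: 0.005
grip_force: 10.8
```

```bash
python3 -c "
from h import *
st();jaw()"
```

```text
19.65 [451.4 -96.9  94.6] [-3.141  0.008 -0.109] F [-21.2  -2.    7.7] M [-0.47  3.91 -0.07] open 0.5 10.7738911814522
jaw [(81, [-82.9, 2.2])]
```

Full push is at TCP x ≈ 451 (hard stop), with the jaw advanced about 14 mm. Second stroke: full return, then push again.

Emit:
move_arm(moves=[-0.1, 0, 0, 0, -0.1, 0, 0, 0, -0.095, 0, 0, 0, 0, 0, 0, 0, 0, 0, 0, 0])

```text
t: 20.32
eef_pos: [411.7, -93.0, 95.3]
tcp_rot: [3.141, -0.001, -0.11]
ft_force: [0.1, -0.0, 0.1]
opening: 0.005
grip_force: 0.0
```

```bash
python3 -c "
from h import *
st();jaw()"
```

```text
20.32 [411.7 -93.   95.3] [ 3.141e+00 -1.000e-03 -1.100e-01] F [ 0.1 -0.   0.1] M [0.01 0.04 0.01] open 0.5 0.0
jaw [(81, [-82.9, 2.2])]
```

Emit:
move_arm(moves=[0.05, 0, 0, 0, 0.05, 0, 0, 0, 0.05, 0, 0, 0, 0.05, 0, 0, 0, 0.035, 0, 0, 0, 0.025, 0, 0, 0, 0, 0, 0, 0])

```text
t: 21.25
eef_pos: [449.7, -96.9, 94.8]
tcp_rot: [-3.141, 0.001, -0.11]
ft_force: [-3.9, 0.8, -2.0]
opening: 0.005
grip_force: 1.5
```

```bash
python3 -c "
from h import *
st();jaw();foot()"
```

```text
21.25 [449.7 -96.9  94.8] [-3.141e+00  1.000e-03 -1.100e-01] F [-3.9  0.8 -2. ] M [ 0.11  0.72 -0.04] open 0.5 1.510777999938
jaw [(89, [-75.6, 1.7])]
foot [[-3.46338952  4.2374179 ]] ((15.0, 16.0), 90.0)
```

Emit:
move_arm(moves=[-0.1, 0, 0, 0, -0.1, 0, 0, 0, -0.06, 0, 0, 0, 0, 0, 0, 0, 0, 0, 0, 0])

```text
t: 21.98
eef_pos: [411.5, -93.0, 95.2]
tcp_rot: [3.141, -0.001, -0.11]
ft_force: [0.3, -0.1, -0.1]
opening: 0.005
grip_force: 0.0
```

Emit:
move_arm(moves=[0.05, 0, 0, 0, 0.05, 0, 0, 0, 0.05, 0, 0, 0, 0.05, 0, 0, 0, 0.04, 0, 0, 0, 0.025, 0, 0, 0, 0, 0, 0, 0])

```text
t: 22.85
eef_pos: [450.4, -96.9, 94.8]
tcp_rot: [-3.141, 0.001, -0.11]
ft_force: [-3.8, 0.2, -2.4]
opening: 0.005
grip_force: 1.6
```

```bash
python3 -c "
from h import *
st();jaw();foot()
cv2.imwrite('pics/s4.png',viewer.read_camera('scene')[...,::-1])
s=cv2.imread('pics/s4.png');o=cv2.imread('pics/s3.png')
a=np.hstack([cv2.resize(o[205:280,185:265],None,fx=5,fy=5),cv2.resize(s[205:280,185:265],None,fx=5,fy=5)]);cv2.imwrite('pics/a4.png',a)"
```

```text
22.85 [450.4 -96.9  94.8] [-3.141e+00  1.000e-03 -1.100e-01] F [-3.8  0.2 -2.4] M [0.16 0.77 0.02] open 0.5 1.5907453995896503
jaw [(100, [-68.1, 1.6])]
foot [[-3.46338952  4.2374179 ]] ((15.0, 16.0), 90.0)
```

View pics/a4.png

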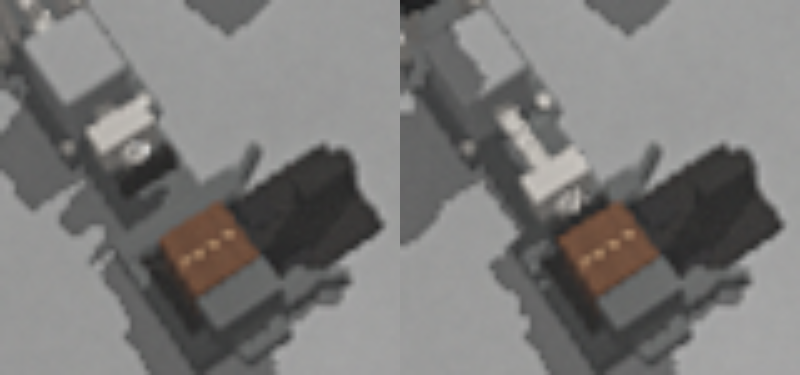

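The jaw's white head plate moved from crop (123,122) to (155,172), and its black pad is now close to the foot, which is still upright and unmoved.

```bash
python3 -c "
from h import *
for z in (30,45,55):
  p=(cast('scene',np.array([(123,122),(155,172)])/5+[185,205],z)-D)@RD; print(z,p.round(1).tolist(),p[1]-p[0])"
```

```text
30 [[-97.8, 5.6], [-60.9, 4.2]] [36.85712585 -1.3812817 ]
45 [[-91.1, 3.4], [-54.8, 2.0]] [36.36190019 -1.3627223 ]
55 [[-86.7, 1.9], [-50.7, 0.5]] [36.03174974 -1.35034937]
```

Emit:
move_arm(moves=[-0.1, 0, 0, 0, -0.1, 0, 0, 0, -0.065, 0, 0, 0, 0, 0, 0, 0, 0, 0, 0, 0])

```text
t: 23.62
eef_pos: [411.6, -93.0, 95.3]
tcp_rot: [3.141, -0.001, -0.11]
ft_force: [0.3, 0.2, -0.6]
opening: 0.007
grip_force: 0.0
```

Emit:
move_arm(moves=[0.05, 0, 0, 0, 0.05, 0, 0, 0, 0.05, 0, 0, 0, 0, 0, 0, 0])

```text
t: 24.12
eef_pos: [433.8, -95.2, 94.9]
tcp_rot: [3.142, 0.0, -0.11]
ft_force: [-1.5, 0.5, 1.7]
opening: 0.006
grip_force: 0.8
```

Emit:
move_arm(moves=[0.03, 0, 0, 0, 0.03, 0, 0, 0, 0, 0, 0, 0])

```text
t: 24.5
eef_pos: [442.4, -96.1, 94.9]
tcp_rot: [-3.142, 0.0, -0.11]
ft_force: [-2.9, 0.5, -0.4]
opening: 0.006
grip_force: 1.4
```

Emit:
move_arm(moves=[0.03, 0, 0, 0, 0.025, 0, 0, 0, 0, 0, 0, 0])

```text
t: 24.88
eef_pos: [450.2, -96.9, 94.7]
tcp_rot: [-3.141, 0.002, -0.11]
ft_force: [-5.4, 0.4, -2.3]
opening: 0.002
grip_force: 2.4
```

```bash
python3 -c "
from h import *
st();jaw();foot()"
```

```text
24.88 [450.2 -96.9  94.7] [-3.141e+00  2.000e-03 -1.100e-01] F [-5.4  0.4 -2.3] M [0.12 1.1  0.02] open 0.1 2.414965338539332
jaw [(104, [-61.2, 1.4])]
foot [[-0.44436779  4.58848146]] ((13.0, 16.0), 90.0)
```

The foot has now been pushed about 3 mm toward the anvil. The final stroke gets small steps, watching the force.

Emit:
move_arm(moves=[-0.1, 0, 0, 0, -0.1, 0, 0, 0, -0.065, 0, 0, 0, 0, 0, 0, 0, 0, 0, 0, 0])

```text
t: 25.6
eef_pos: [411.6, -92.9, 95.3]
tcp_rot: [3.141, -0.001, -0.11]
ft_force: [0.5, 0.2, 0.8]
opening: 0.005
grip_force: 0.0
```

Emit:
move_arm(moves=[0.05, 0, 0, 0, 0.05, 0, 0, 0, 0.05, 0, 0, 0, 0, 0, 0, 0])

```text
t: 26.1
eef_pos: [433.6, -95.1, 94.9]
tcp_rot: [-3.142, 0.001, -0.11]
ft_force: [-1.9, -0.1, 3.0]
opening: 0.003
grip_force: 1.5
```

Emit:
move_arm(moves=[0.02, 0, 0, 0, 0.02, 0, 0, 0, 0, 0, 0, 0])

```text
t: 26.48
eef_pos: [438.4, -95.6, 94.9]
tcp_rot: [-3.141, 0.002, -0.11]
ft_force: [-7.7, -0.8, 5.1]
opening: 0.001
grip_force: 3.6
```

```bash
python3 -c "
from h import *
st();jaw();foot()"
```

```text
26.48 [438.4 -95.6  94.9] [-3.141e+00  2.000e-03 -1.100e-01] F [-7.7 -0.8  5.1] M [-0.04  1.35  0.01] open 0.1 3.6350692436099052
jaw [(106, [-59.2, 1.5])]
foot [[-0.44436779  4.58848146]] ((13.0, 16.0), 90.0)
```

Force and travel agree on the pad being pushed in about 5.5 mm. The full stroke would give about 12 mm, so I'll stop partway, a few mm further on.

Emit:
move_arm(moves=[0.01, 0, 0, 0, 0, 0, 0, 0, 0, 0, 0, 0])

```text
t: 26.95
eef_pos: [439.6, -95.7, 94.9]
tcp_rot: [-3.141, 0.003, -0.11]
ft_force: [-8.3, -0.3, 4.4]
opening: 0.009
grip_force: 4.1
```

Emit:
move_arm(moves=[0.008, 0, 0, 0, 0, 0, 0, 0, 0, 0, 0, 0, 0, 0, 0, 0])

```text
t: 27.45
eef_pos: [440.6, -95.8, 94.8]
tcp_rot: [-3.141, 0.003, -0.11]
ft_force: [-9.1, -0.8, 5.1]
opening: 0.002
grip_force: 4.4
```

```bash
python3 -c "
from h import *
st();jaw();foot()
s=viewer.read_camera('scene')[...,::-1]
cv2.imwrite('pics/a5.png',cv2.resize(np.ascontiguousarray(s[165:285,165:305]),None,fx=5,fy=5));st()"
```

```text
27.45 [440.6 -95.8  94.8] [-3.141e+00  3.000e-03 -1.100e-01] F [-9.1 -0.8  5.1] M [-0.14  1.64 -0.  ] open 0.2 4.3584709614515305
jaw [(110, [-58.6, 1.2])]
foot [[-0.44436779  4.58848146]] ((13.0, 16.0), 90.0)
27.6 [440.6 -95.8  94.9] [-3.141e+00  3.000e-03 -1.100e-01] F [-8.2 -0.9  4.6] M [-0.07  1.62 -0.01] open 0.3 4.358254373073578
```

View pics/a5.png

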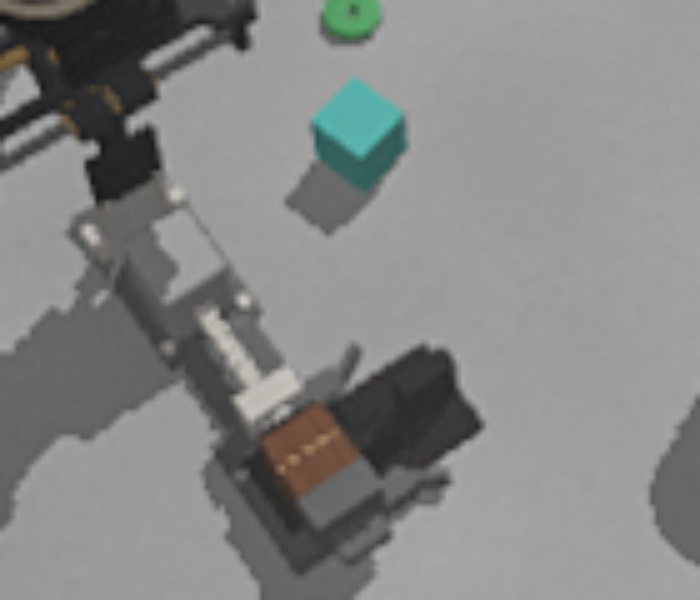

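The foot is clamped upright between pad and anvil, the tray is home, and the trigger is held at about 9 N, which is the half-travel value. I'm handing the job in.

```bash
python3 -c "
from cell import order
print(order.job_done())"
```

```text
the job is handed in; nothing more can be done
None
```

I handed the job in at about 28 s with the tray home against the stop, the foot upright against the anvil, and the trigger held at about 9 N; the pad is pushed in roughly 7 mm, estimated from force and travel, and no verdict was returned.

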